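# Meter one pin from a two-pocket pin cup

## Robot

A 7-joint arm with a two-finger parallel gripper is mounted at the origin on the work surface. World frame = base frame: x ahead of the robot, y to its left, z up, the work surface at z = 0. Lengths are in m, angles in degrees, forces in N, time in s.
With the tool pointing down it reaches from about 0.425 to 0.875 m from the base axis. Payload 4.7 kg.
Tool frame: the origin (TCP) lies on the mounting face of the last link; the fingertips stand 182 mm ahead of it and the grasp point (between the pads) lies env.grip_depth ahead of it (env.grip_depth is the distance from the TCP to the grasp point, in m); x points along the fingers, y is the direction in which the jaws open and shut, and the axes are right-handed (so a half turn about x gives the same grasp; the last joint's range is limited). The gripper opens to 87 mm and grips with 3 to 60 N. Pads are 19 mm wide; open, the fingers measure 117 mm over their backs; the gripper's body (75 mm by 190 mm) begins 51 mm behind the grasp point.
Start: joints at [-63.134, 18.392, -4.016, 83.108, 1.295, 78.541, -3.26], TCP at [0.286, 0.584, 0.405] pointing down, gripper open.
Joint ranges: [-163.93, 163.93], [-17.29, 119.83], [-79.2, 71.16], [3.27, 140.29], [-89.18, 269.18], [5.43, 117.66], [-154.24, 154.24]. Speed limits (degrees/s): [147.25, 147.25, 180, 180, 180, 180, 180].

## Interface

Orientations are given as [roll, pitch, yaw] about the fixed x, y, z axes, in that order (R = Rz(yaw) Ry(pitch) Rx(roll)).
In Python, from cell import sensors, viewer, env gives the robot as it stands.
- The arm moves only by the tool carry_out, never from a script. Its argument "moves" is a list of rows, each a list of 4 numbers: the shift along the world's x, y, z in cm, then the turn about the world's z in rad. In form: [[tx, ty, tz, spin], ...]. A call has 1 to 12 rows; each row shifts and turns the pose as measured when the row begins; what a row does not reach is not made up. A row lasts 1/10 s, in which the tool goes at most 50 mm and 8.59 degrees, less where a joint would pass 70% of its speed; a pose out of reach is approached as far as the arm can. A call with a gripper value outside its range is refused whole. "hand" is the finger opening in cm, from 0 to 8.7, set as the call begins (left out, the last holds). The fingers move at their own pace and stop on an object; "force" is the grip in N (left out, the last holds). Time passes only in rows, so rows that do not move let the fingers close. It gives the time, the measured TCP pose, the force and the opening at its end, in the units of the state.
- sensors.get_obs(): the state, without advancing time (a new reading comes with each control period).
- viewer.read_camera(name): name is "scene" or "side" or "wrist"; returns the picture (420x560x3 uint8, red, green, blue); there is no depth.
- viewer.camera_model(name): a dict with "K" (3x3 intrinsics, pixels), "dist_coeffs" ([k1, k2, p1, p2, k3] as OpenCV has them; the pictures are not rectified), "extrinsics" (4x4, takes a point from world to camera coordinates). Camera axes: x right, y down, z forward; pixel columns grow to the right and rows downward; lengths in m; the calibration is good to about 2 mm. A picture is of the moment at which its call begins: read the wrist's pose just before it. camera_model takes no time and is no camera call; for the wrist camera it gives the pose at the moment of the call.
- env.sign_off(): hands the job in, once; it reports no verdict.
The state is a dict: "time_s": time; "qpos": joint angles; "joint_velocities": joint speeds; "effort": joint torques, N m; "tool_pos": TCP position; "tool_rot": TCP orientation; "force": force on the tool from outside, world axes, zero at the start; "wrist_torque": the same for the moment, N m; "grip_width": finger opening in m.
Only numpy, scipy, OpenCV 4.12 (cv2) and the standard library are available. Lean on these libraries where they do the work, as an engineer would, in place of code of your own. Each camera call takes 0.05 s, during which the arm holds its last target. There are 200 camera calls.

## Task

On the watchmaker's bench, pick up the small steel cup with the sloping spout, bring the spout low over the round white dish and tilt the cup slowly until the pin in its front (spout) pocket shifts and rolls out into the dish; keep holding the cup at that angle for about a second after the pin has landed. Then stand the cup upright on the bench again, clear of the dish, and let go. The other pin must stay in the cup's rear pocket, the pin may drop only a few centimetres, and the dish must not be pushed about.

Things in the scene. Friction and masses are not known exactly. Their poses are not given: they have to be found in the camera images.
- pin_cup: Open steel cup, 200 g, 42 mm high; origin mid-width on its underside, z up, -x to its spout (at first pointing to -y within 35 deg). Flat outer sides at y = -22/+22 mm, x = -20 to 35: grip across these, 26 mm up. Divider x = 0 to 4 mm, full height. Front pocket: floor z = 4 mm, from x = -16 a 25 deg ramp up to the open lip at x = -48, z = 19. The straight steel box without a spout is not it.
- front_pin: Dark steel pin, 12 mm diameter, 28 mm long, 25 g; origin at its centre, y along it. At first it lies across the cup (along the cup's y) on the floor of the front pocket. It begins to roll out over the lip when the cup is tilted spout-down a little past 25 degrees (mostly 27 to 35); 30 to 60 degrees is right. This pin goes into the dish.
- rear_pin: Identical steel pin lying across the cup's rear pocket (x = 4 to 31 mm in the cup's frame, floor z = 4 mm, upright walls all round up to z = 42 mm); origin at its centre, y along it. It must stay there; it comes out if the cup is tilted to nearly 90 degrees.
- dish: Round shallow white ceramic dish, 130 mm across the rim, 22 mm high, wall 4 mm, inner floor 5 mm above the bench and about 112 mm across, 450 g, standing loose. Origin: centre of its underside, z up. The square divided white tray nearby is not it.
Mind the look-alikes: they are no part of the job. What is shaped like the pin_cup but blue or purple is not meant. What is shaped like the dish but pink is not meant.

How it is judged (in metres and radians):
On the way:
1. the front pin lies in the dish while the cup is held in the gripper, tilted at least 20 degrees, for 0.3 s (horizontal distance between front_pin and dish below 0.056 m and height (world z) of front_pin below 0.024 m and angle between pin_cup's own z axis and vertical above 0.35 rad and contact force between the fingers and pin_cup above 0.5 N), for 0.3 s.
At the end, for the whole second after the job is handed in: The front pin lies at rest in the round dish; the cup, with the other pin still in its rear pocket, stands upright (within 7 degrees) and at rest on the bench, its origin more than 100 mm from the dish's centre; the dish has moved less than 40 mm (horizontal distance between front_pin and dish below 0.056 m and height (world z) of front_pin below 0.024 m and x of rear_pin in the frame of pin_cup between 0.004 and 0.031 m and z of rear_pin in the frame of pin_cup below 0.036 m and linear speed of front_pin below 0.05 m/s and angle between pin_cup's own z axis and vertical below 0.12 rad and height (world z) of pin_cup below 0.008 m and linear speed of pin_cup below 0.02 m/s and horizontal distance between pin_cup and dish above 0.1 m and angle between dish's own z axis and vertical below 0.1 rad and distance of dish from where it was at the start of the episode below 0.04 m); the robot touches nothing.
It fails at once if the rear pin leaves the rear pocket (not (x of rear_pin in the frame of pin_cup between 0.004 and 0.031 m and z of rear_pin in the frame of pin_cup below 0.036 m)).
It fails at once if the front pin is dropped from a height (faster than 1.4 m/s, about 10 cm of fall) (linear speed of front_pin above 1.4 m/s).
It fails at once if the front pin falls on the bench (horizontal distance between front_pin and dish above 0.075 m and distance between front_pin and pin_cup above 0.08 m).
It fails at once if the dish is pushed 40 mm or more (distance of dish from where it was at the start of the episode above 0.04 m).
It also fails if it takes over 67 s, if anything falls off the work surface, if the arm or the gripper's body presses on something with over 40 N, if the wrist force passes 120 N, or if a joint passes its speed limit or range.

## Working session

There is one attempt and no reset: what is moved stays moved. The work goes in short steps, Python scripts to look and compute and a tool call to move; the robot and the scene stay as the last step left them, time stands still between calls to the robot, and variables do not carry over. Pictures are saved under pics/ and viewed, about 8 in all and at most 12, crops included, and the job is handed in when it is done.

Besides the shell and the picture viewer there is one more tool, called after "Request:" in YAML: its name, and indented under it one key for each argument. carry_out: Moves the arm, as the interface text tells. Its arguments: {"type":"object","properties":{"moves":{"type":"array"},"hand":{"type":"number"},"force":{"type":"number"}},"required":["moves"]}

```bash
ls; mkdir -p pics; python3 - <<'E'
from cell import sensors, viewer, env
import cv2,numpy as np
print(env.grip_depth, sensors.get_obs())
for n in("scene","side","wrist"):
    m=viewer.camera_model(n); im=viewer.read_camera(n)
    cv2.imwrite(f"pics/{n}0.png",im[:,:,::-1]); print(n,np.round(m["K"],1).tolist(),m["dist_coeffs"],np.round(m["extrinsics"],3).tolist())
E
```

```text
pics
0.1635 {'time_s': 0.0, 'qpos': array([-63.1348945 ,  18.43910901,  -4.01541245,  83.17515569,
         1.29716898,  78.53955127,  -3.26044266]), 'joint_velocities': array([ 0.05528804, -0.04672732, -0.01018084, -0.02736274, -0.02967802,
       -0.01745789,  0.00522795]), 'effort': array([-3.26251495e-06, -4.91284096e+01, -4.03846046e-01, -3.12526739e+01,
       -6.39551715e-02,  4.41391964e-02,  1.67522103e-04]), 'tool_pos': array([0.28547205, 0.58373088, 0.40365839]), 'tool_rot': array([ -85.8519111 ,   89.89126152, -111.907384  ]), 'force': array([ 0.49232082, -0.99684193,  0.66150076]), 'wrist_torque': array([-0.04729733, -0.016248  , -0.01645045]), 'grip_width': 0.08697650657960877}
scene [[460.0, 0.0, 281.9], [0.0, 460.0, 208.5], [0.0, 0.0, 1.0]] [-0.06905392  0.          0.          0.          0.        ] [[0.782, 0.623, 0.007, -0.356], [0.498, -0.619, -0.608, -0.222], [-0.374, 0.479, -0.794, 1.409], [0.0, 0.0, 0.0, 1.0]]
side [[478.7, 0.0, 275.5], [0.0, 478.7, 212.9], [0.0, 0.0, 1.0]] [-0.09274276  0.          0.          0.          0.        ] [[0.938, -0.347, 0.013, -0.466], [-0.243, -0.684, -0.688, 0.142], [0.247, 0.642, -0.725, 0.911], [0.0, 0.0, 0.0, 1.0]]
wrist [[301.4, 0.0, 277.4], [0.0, 301.4, 211.5], [0.0, 0.0, 1.0]] [-0.05577239  0.          0.          0.          0.        ] [[0.439, 0.898, -0.002, -0.649], [0.87, -0.425, 0.251, -0.032], [0.225, -0.112, -0.968, 0.39], [0.0, 0.0, 0.0, 1.0]]
```

View pics/scene0.png

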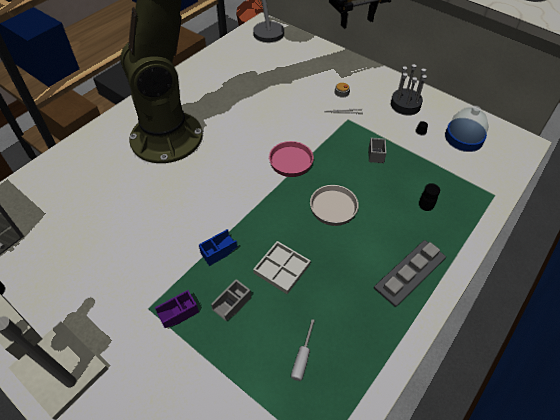

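View pics/side0.png

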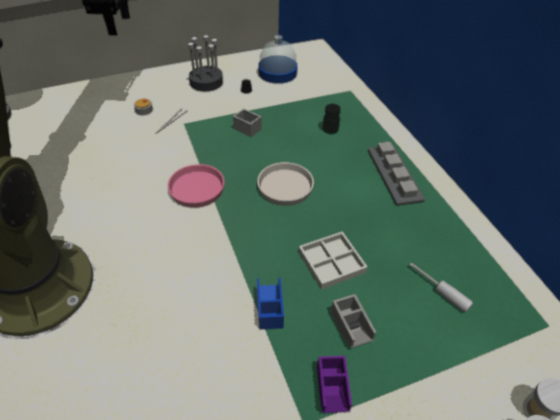

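Candidates for the cup are the steel cup at scene (231,299) / side (354,320), the straight steel box at (377,150) / (248,122), the blue one at (217,245) and the purple one at (178,308). For the dish they are the white round one at (334,204), the pink one at (291,157) and the square tray at (282,266). I choose (231,299) and (334,204) and check them in a crop.

```bash
cat > h.py <<'E'
import numpy as np,cv2
from cell import sensors,viewer,env
def ray(n,uv,m=None):
    m=m or viewer.camera_model(n); E=np.array(m["extrinsics"]);R,t=E[:3,:3],E[:3,3]
    p=cv2.undistortPoints(np.array([[uv]],float),np.array(m["K"]),np.array(m["dist_coeffs"]))[0,0]
    return -R.T@t, R.T@np.array([p[0],p[1],1])
def onplane(n,uv,z,m=None):
    c,d=ray(n,uv,m); return c+d*(z-c[2])/d[2]
def proj(n,P,m=None):
    m=m or viewer.camera_model(n); E=np.array(m["extrinsics"])
    return cv2.projectPoints(np.array(P,float).reshape(-1,1,3),cv2.Rodrigues(E[:3,:3])[0],E[:3,3],np.array(m["K"]),np.array(m["dist_coeffs"]))[0][:,0]
E
python3 - <<'E'
from h import *
a=cv2.imread("pics/scene0.png");b=cv2.imread("pics/side0.png")
ca=cv2.resize(a[270:330,200:260],(400,400),interpolation=2);cb=cv2.resize(b[285:355,320:390],(400,400),interpolation=2)
cv2.imwrite("pics/crop1.png",np.hstack([ca,cb]))
for n,im,c in(("scene",a,(334,204)),("side",b,(286,183))):
    hsv=cv2.cvtColor(im,cv2.COLOR_BGR2HSV); m=((hsv[...,2]>130)&(hsv[...,1]<90)).astype(np.uint8)
    k=np.zeros_like(m);cv2.circle(k,c,40,1,-1)
    m&=k; l,lab,st,ce=cv2.connectedComponentsWithStats(m); i=1+np.argmax(st[1:,4]);
    cn=max(cv2.findContours((lab==i).astype(np.uint8),0,2)[0],key=cv2.contourArea)
    e=cv2.fitEllipse(cn); print(n,st[i],e)
    hull=cv2.convexHull(cn)[:,0]
    P=np.array([onplane(n,p,.022) for p in hull]); 
    print(cv2.minEnclosingCircle(P[:,:2].astype(np.float32)), onplane(n,e[0],.018))
    print("cup approx",onplane(n,{"scene":(231,299),"side":(354,320)}[n],.02))
E
```

```text
scene [ 310  185   48   38 1162] ((333.808349609375, 203.20372009277344), (36.64234924316406, 47.437259674072266), 98.06787872314453)
((0.5567496418952942, 0.09402021765708923), 0.06447567790746689) [0.55687259 0.09522053 0.018     ]
cup approx [ 0.53290151 -0.28623724  0.02      ]
side [ 258  162   56   39 1402] ((285.2209777832031, 181.0740966796875), (37.701053619384766, 55.740867614746094), 91.81993865966797)
((0.5564894676208496, 0.0967530757188797), 0.06508490443229675) [0.55696457 0.09821404 0.018     ]
cup approx [ 0.54092303 -0.28440299  0.02      ]
```

View pics/crop1.png

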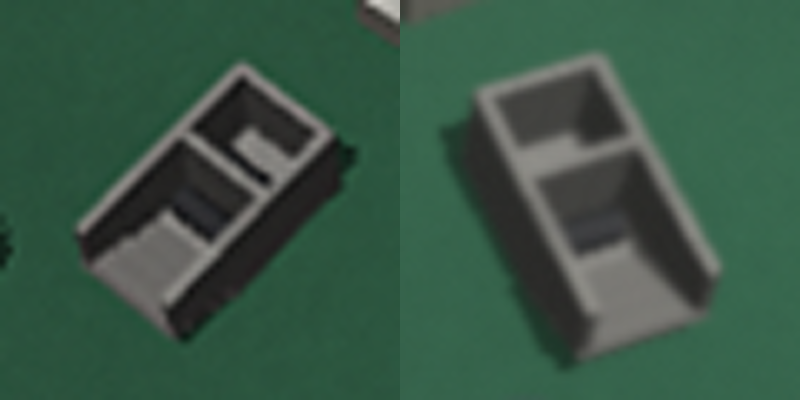

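The crop confirms the choice: this is the steel cup with an open sloping spout and a dark pin in the front pocket. Next I get its pose from the rim corners.

```bash
python3 - <<'E'
from h import *
from scipy.spatial.transform import Rotation as Ro
S=[(236.3,279.75),(250.25,289.8),(212,304.2),(224.75,315.75)]
D=[(333.1,301.1),(355.5,294.6),(353.25,339.6),(375.65,332.25)]
P=[]
for s,d in zip(S,D):
    c1,d1=ray("scene",s);c2,d2=ray("side",d)
    A=np.c_[d1,-d2];t=np.linalg.lstsq(A,c2-c1,rcond=None)[0]
    p=(c1+d1*t[0]+c2+d2*t[1])/2;P.append(p);print(p.round(4),np.linalg.norm(c1+d1*t[0]-c2-d2*t[1]).round(4), onplane("scene",s,.042).round(4),onplane("side",d,.042).round(4))
Q=np.array([(onplane("scene",s,.042)+onplane("side",d,.042))/2 for s,d in zip(S,D)])
# swap check
print("rear mid",Q[:2].mean(0),"front mid",Q[2:].mean(0), "len",np.linalg.norm(Q[:2].mean(0)-Q[2:].mean(0)))
v=Q[2:].mean(0)-Q[:2].mean(0);u=v/np.linalg.norm(v);print("spout dir",np.degrees(np.arctan2(u[1],u[0])),"origin",Q[:2].mean(0)+u*.035)
o=sensors.get_obs();R=Ro.from_euler("xyz",o["tool_rot"],degrees=True).as_matrix();print(R.round(3))
E
```

```text
[ 0.516  -0.2465  0.0379] 0.0023 [ 0.5182 -0.2491  0.042 ] [ 0.5144 -0.2475  0.042 ]
[ 0.5594 -0.2476  0.0396] 0.0 [ 0.5603 -0.2484  0.042 ] [ 0.5583 -0.2489  0.042 ]
[ 0.5155 -0.3278  0.0385] 0.0011 [ 0.5172 -0.3294  0.042 ] [ 0.5141 -0.3288  0.042 ]
[ 0.5572 -0.3302  0.0402] 0.0024 [ 0.5582 -0.3319  0.042 ] [ 0.5563 -0.3297  0.042 ]
rear mid [ 0.53779071 -0.24848302  0.042     ] front mid [ 0.53645886 -0.32994153  0.042     ] len 0.08146940037879463
spout dir -90.93670823685612 origin [ 0.53721854 -0.28347834  0.042     ]
[[-0.001  0.439  0.898]
 [-0.001  0.898 -0.439]
 [-1.    -0.001  0.   ]]
```

The plan: the moves can't tilt the tool, so I'll use a soft grip near the cup's rear and let the spout's underside rest on something. The cup can then pivot in the pads in a controlled way. First move: above the cup.

Request:
carry_out:
  moves:
    - [1.3,-4.2,0,-0.1]
    - [1.3,-4.2,0,-0.1]
    - [1.3,-4.2,0,-0.1]
    - [1.3,-4.2,0,-0.1]
    - [1.3,-4.2,0,-0.1]
    - [1.3,-4.2,0,-0.1]
    - [1.3,-4.2,0,-0.1]
    - [1.3,-4.2,0,-0.1]
    - [1.3,-4.2,0,-0.1]
    - [1.3,-4.2,0,-0.1]
    - [1.3,-4.2,0,-0.1]
    - [1.3,-4.2,0,-0.03]
  hand: 7

```text
time_s: 1.35
tool_pos: [0.4381, 0.0646, 0.3987]
tool_rot: [-135.7, 89.6, 131.6]
force: [0.4, -0.4, -0.2]
grip_width: 0.0702
```

```bash
python3 - <<'E'
from h import *
for k,u in dict(box=(377,156),boxT=(377,141),tray=(282,268),trayR=(310,265),blue=(217,250),purple=(178,312),pink=(291,158),black=(429,196),strip=(410,272),cupblack=(422,128)).items(): print(k,onplane("scene",u,0.01).round(3)[:2])
E
```

```text
box [0.553 0.327]
boxT [0.52  0.381]
tray [ 0.57  -0.144]
trayR [ 0.618 -0.094]
blue [ 0.411 -0.205]
purple [ 0.457 -0.384]
pink [0.361 0.161]
black [0.745 0.287]
strip [0.821 0.042]
cupblack [0.6   0.522]
```

Request:
carry_out:
  moves:
    - [1.2,-4.1,-1,0]
    - [1.2,-4.1,-1,0]
    - [1.2,-4.1,-1,0]
    - [1.2,-4.1,-1,0]
    - [1.2,-4.1,-1,0]
    - [1.2,-4.1,-1,0]
    - [1.2,-4.1,-1,0]
    - [1.2,-4.1,-1,0]
    - [0,0,0,0]
    - [0,0,0,0]

```text
time_s: 2.35
tool_pos: [0.5339, -0.2837, 0.3147]
tool_rot: [-139.6, 89.7, 127.2]
force: [-0.2, 0.4, -0.6]
grip_width: 0.0703
```

```bash
cat >> h.py <<'E'
from scipy.spatial.transform import Rotation as Ro
def tool():
    o=sensors.get_obs();R=Ro.from_euler("xyz",o["tool_rot"],degrees=True).as_matrix()
    print("t",round(o["time_s"],2),"tcp",o["tool_pos"].round(4),"grasp",(o["tool_pos"]+R[:,0]*env.grip_depth).round(4),"yaw",np.degrees(np.arctan2(R[1,1],R[0,1])).round(2),"F",o["force"].round(1),"w",round(o["grip_width"],4)); return o,R
E
python3 - <<'E'
from h import *
tool(); m=viewer.camera_model("wrist"); im=viewer.read_camera("wrist")
import json; json.dump({k:np.array(v).tolist() for k,v in m.items()},open("w1.json","w"))
cv2.imwrite("pics/w1.png",im[:,:,::-1])
E
```

```text
t 2.35 tcp [ 0.5339 -0.2837  0.3147] grasp [ 0.5333 -0.283   0.1512] yaw -3.21 F [-0.2  0.4 -0.6] w 0.0703
```

View pics/w1.png

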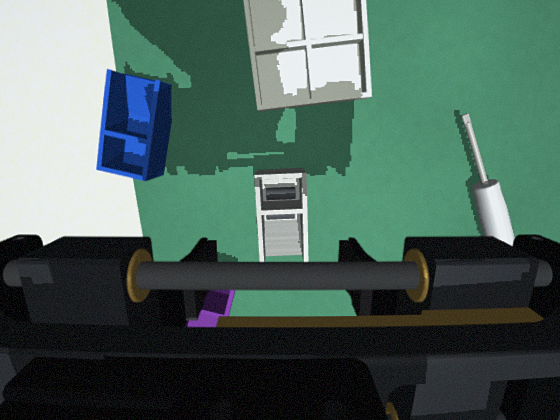

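The wrist picture shows the cup's rear rim between (255,171) and (307,172), the rear pin at (282,192) and the divider at y≈210. The spout goes under the gripper. Purple is at the lower left and clear.

```bash
python3 - <<'E'
from h import *
import json; m={k:np.array(v) for k,v in json.load(open("w1.json")).items()}
for uv in[(254.5,171),(307,171.5),(258.5,213),(307,213)]: print(uv,onplane("wrist",uv,.042,m).round(4))
im=cv2.imread("pics/w1.png"); g=cv2.cvtColor(im,cv2.COLOR_BGR2GRAY); hsv=cv2.cvtColor(im,cv2.COLOR_BGR2HSV)
for r in (180,200,225): print(r,im[r,246:316:3].tolist()[::1][:6],[i for i in range(240,325) if (hsv[r,i,1]<60)][::50], min([i for i in range(240,325) if hsv[r,i,1]<60]),max([i for i in range(240,325) if hsv[r,i,1]<60]))
E
```

```text
(254.5, 171) [ 0.5167 -0.2439  0.042 ]
(307, 171.5) [ 0.5607 -0.2467  0.042 ]
(258.5, 213) [ 0.5175 -0.2804  0.042 ]
(307, 213) [ 0.5595 -0.2827  0.042 ]
180 [[123, 155, 87], [119, 155, 82], [121, 156, 81], [117, 120, 120], [121, 122, 119], [90, 91, 87]] [254, 304] 254 306
200 [[115, 150, 81], [121, 152, 86], [120, 154, 84], [134, 160, 111], [224, 226, 224], [63, 63, 62]] [256, 306] 256 306
225 [[119, 149, 85], [111, 144, 73], [111, 147, 79], [120, 150, 80], [226, 228, 228], [224, 227, 221]] [257, 307] 257 307
```

Request:
carry_out:
  moves:
    - [0.6,2.5,-1,0]
    - [0,0,-2.5,0]
    - [0,0,-2.5,0]
    - [0,0,-2.5,0]
    - [0,0,-2,0]
    - [0,0,-1,0]
    - [0,0,0,0]
    - [0,0,0,0]

```text
time_s: 3.2
tool_pos: [0.542, -0.2458, 0.2017]
tool_rot: [148.0, 89.2, 55.8]
force: [-0.4, 1.1, 0.2]
grip_width: 0.07
```

```bash
python3 -c "
from h import *
tool()"
```

```text
t 3.2 tcp [ 0.542  -0.2458  0.2017] grasp [ 0.5433 -0.2438  0.0382] yaw -2.28 F [-0.4  1.1  0.2] w 0.07
```

Request:
carry_out:
  moves:
    - [-0.4,-1.4,0,0]
    - [0,0,0,0]
    - [0,0,-1.2,0]
    - [0,0,0,0]

```text
time_s: 3.6
tool_pos: [0.5387, -0.2621, 0.1927]
tool_rot: [127.9, 89.0, 35.6]
force: [-0.0, 0.5, -0.4]
grip_width: 0.0699
```

```bash
python3 -c "
from h import *
tool()"
```

```text
t 3.6 tcp [ 0.5387 -0.2621  0.1927] grasp [ 0.541  -0.2604  0.0292] yaw -2.3 F [-0.   0.5 -0.4] w 0.0699
```

Request:
carry_out:
  moves:
    - [0,0.3,-0.2,0]
    - [0,0,0,0]
    - [0,0,0,0]
    - [0,0,0,0]
    - [0,0,0,0]
    - [0,0,0,0]
    - [0,0,0,0]
    - [0,0,0,0]
    - [0,0,0,0]
  hand: 0
  force: 4

```text
time_s: 4.5
tool_pos: [0.5383, -0.2585, 0.19]
tool_rot: [133.7, 89.0, 41.4]
force: [-0.8, 0.3, -0.2]
grip_width: 0.0447
```

Request:
carry_out:
  moves:
    - [0,0,0.5,0]
    - [0,0,0,0]
    - [0,0,0,0]

```text
time_s: 4.8
tool_pos: [0.5383, -0.2584, 0.1952]
tool_rot: [134.0, 89.1, 41.7]
force: [-0.6, 0.4, -1.9]
grip_width: 0.0439
```

```bash
python3 - <<'E'
from h import *
tool()
a=viewer.read_camera("scene")[:,:,::-1];b=viewer.read_camera("side")[:,:,::-1]
cv2.imwrite("pics/c2.png",np.hstack([cv2.resize(a[260:340,190:270],(400,400),interpolation=2),cv2.resize(b[275:365,310:400],(400,400),interpolation=2)]))
E
```

```text
t 4.8 tcp [ 0.5383 -0.2584  0.1952] grasp [ 0.5403 -0.2566  0.0317] yaw -2.29 F [-0.6  0.4 -1.9] w 0.0439
```

View pics/c2.png

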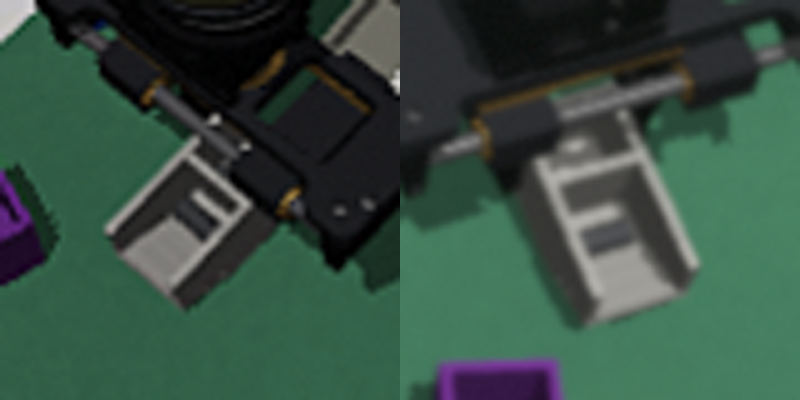

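The crop shows the front pin still in the cup, rolled from the divider to the foot of the ramp. So the cup pivots in the pads while its front edge rests on the bench. Next I firm the grip, lift and carry gently to the +y side of the dish.

Request:
carry_out:
  moves:
    - [0,0,0,0]
    - [0,0,0,0]
    - [0,0,0.5,0]
    - [0,0,1,0]
    - [0,0,1.5,0]
    - [0,0,2,0]
    - [0,0,2,0]
    - [0,0,2,0]
    - [0,0,1,0]
    - [0,0,0,0]
  force: 30

```text
time_s: 5.9
tool_pos: [0.5374, -0.2586, 0.3042]
tool_rot: [130.6, 89.0, 38.2]
force: [0.0, -0.2, -0.9]
grip_width: 0.0434
```

```bash
python3 - <<'E'
from h import *
tool()
a=viewer.read_camera("scene")[:,:,::-1];b=viewer.read_camera("side")[:,:,::-1]
o,R=tool();g=o["tool_pos"]+R[:,0]*env.grip_depth
pa=proj("scene",g)[0].astype(int);pb=proj("side",g)[0].astype(int);print(pa,pb)
f=lambda i,p:cv2.resize(i[p[1]-50:p[1]+50,p[0]-50:p[0]+50],(400,400),interpolation=2)
cv2.imwrite("pics/c3.png",np.hstack([f(a,pa),f(b,pb)]))
E
```

```text
t 5.9 tcp [ 0.5374 -0.2586  0.3042] grasp [ 0.5397 -0.2568  0.1407] yaw -2.37 F [ 0.  -0.2 -0.9] w 0.0434
t 6.0 tcp [ 0.5369 -0.2582  0.3023] grasp [ 0.5388 -0.2563  0.1388] yaw -2.37 F [ 1.   0.8 -2.8] w 0.0438
[237 265] [354 268]
```

View pics/c3.png

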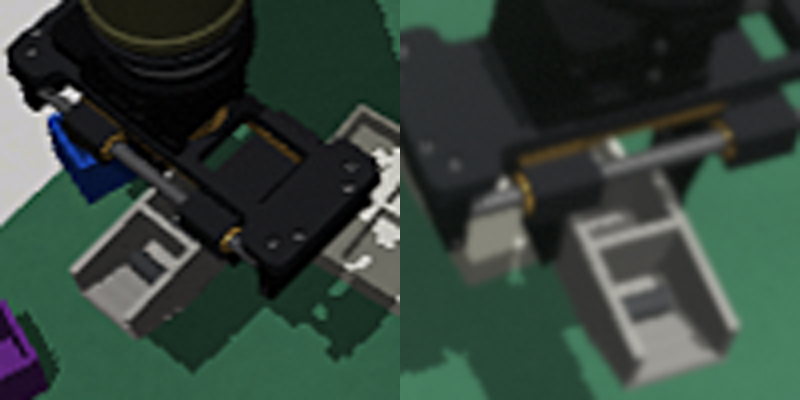

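```bash
python3 - <<'E'
from h import *
S=[(205,282),(221.2,293.7),(223.2,265),(236.5,277.5)];D=[(363,308.5),(388.5,298.8),(348.5,277.5),(374,269.3)]
for s,d in zip(S,D):
    c1,d1=ray("scene",s);c2,d2=ray("side",d);t=np.linalg.lstsq(np.c_[d1,-d2],c2-c1,rcond=None)[0]
    print(((c1+d1*t[0]+c2+d2*t[1])/2).round(4),np.linalg.norm(c1+d1*t[0]-c2-d2*t[1]).round(4))
E
```

```text
[ 0.5142 -0.3307  0.1428] 0.0014
[ 0.5589 -0.3295  0.144 ] 0.0012
[ 0.517  -0.2765  0.1474] 0.0036
[ 0.5603 -0.2813  0.1527] 0.007
```

Request:
carry_out:
  moves:
    - [0,0.4,0,0]
    - [0,0.8,0,0]
    - [0.1,1.2,0,0]
    - [0.1,1.6,0,0]
    - [0.1,2,0,0]
    - [0.1,2.2,0,0]
    - [0.1,2.2,0,0]
    - [0.1,2.2,0,0]
    - [0.1,2.2,0,0]
    - [0.1,2.2,0,0]
    - [0.1,2.2,0,0]
    - [0.1,2.2,0,0]

```text
time_s: 7.2
tool_pos: [0.5427, -0.0269, 0.2941]
tool_rot: [-165.0, 89.1, 102.7]
force: [0.5, 0.4, -2.3]
grip_width: 0.0436
```

Request:
carry_out:
  moves:
    - [0.1,2.2,0,0]
    - [0.1,2.2,0,0]
    - [0.1,2.2,0,0]
    - [0.1,2.2,0,0]
    - [0.1,2.2,0,0]
    - [0.1,2.2,0,0]
    - [0,2,0,0]
    - [0,1.6,0,0]
    - [0,1.2,0,0]
    - [0,0.8,0,0]
    - [0,0.4,0,0]
    - [0,0,0,0]

```text
time_s: 8.4
tool_pos: [0.5416, 0.1882, 0.2887]
tool_rot: [-137.5, 88.8, 131.1]
force: [0.6, -0.1, -2.5]
grip_width: 0.0439
```

```bash
python3 -c "
from h import *
tool()"
```

```text
t 8.4 tcp [0.5416 0.1882 0.2887] grasp [0.5393 0.1907 0.1253] yaw -1.39 F [ 0.6 -0.1 -2.5] w 0.0439
```

Request:
carry_out:
  moves:
    - [1,0.4,0,0]
    - [0.75,0.3,0,0]
    - [0,0,-1,0]
    - [0,0,-1.5,0]
    - [0,0,-1.5,0]
    - [0,0,-1,0]
    - [0,0,-0.5,0]
    - [0,0,0,0]
    - [0,0,0,0]

```text
time_s: 9.3
tool_pos: [0.5605, 0.1913, 0.2267]
tool_rot: [-124.1, 88.8, 144.2]
force: [-0.4, 0.7, -1.5]
grip_width: 0.0437
```

```bash
cat > snap.py <<'E'
import sys
from h import *
o,R=tool()
a=viewer.read_camera("scene")[:,:,::-1];b=viewer.read_camera("side")[:,:,::-1]
g=o["tool_pos"]+R[:,0]*env.grip_depth+[0,-.03,0]
o=[(proj(n,g)[0]-50).astype(int) for n in("scene","side")];print("crop origins",o,"scale .25")
f=lambda i,p:cv2.resize(i[p[1]:p[1]+100,p[0]:p[0]+100],(400,400),interpolation=2)
cv2.imwrite(f"pics/{sys.argv[1]}.png",np.hstack([f(a,o[0]),f(b,o[1])]))
E
python3 snap.py c4
```

```text
t 9.3 tcp [0.5605 0.1913 0.2267] grasp [0.5578 0.1932 0.0632] yaw -1.73 F [-0.4  0.7 -1.5] w 0.0437
crop origins [array([300, 127]), array([226,  98])] scale .25
```

View pics/c4.png

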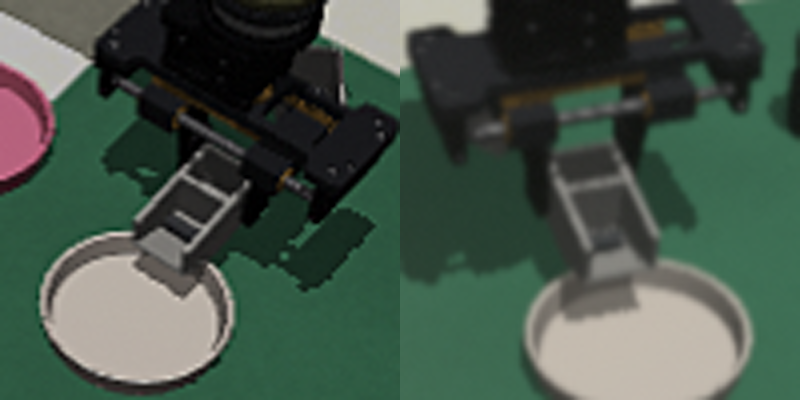

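Request:
carry_out:
  moves:
    - [0,0,-0.4,0]
    - [0,0,-0.4,0]
    - [0,0,0,0]
    - [0,0,0,0]

```text
time_s: 9.8
tool_pos: [0.5613, 0.1918, 0.2202]
tool_rot: [-135.7, 88.9, 132.6]
force: [0.4, -1.0, -1.4]
grip_width: 0.0438
```

Request:
carry_out:
  moves:
    - [0,0,0,0]
    - [0,0,0,0]
  force: 4

```text
time_s: 10.0
tool_pos: [0.5614, 0.1917, 0.2205]
tool_rot: [-135.9, 88.9, 132.3]
force: [-0.3, -0.8, -1.1]
grip_width: 0.0439
```

Request:
carry_out:
  moves:
    - [0,0,0.3,0]
    - [0,0,0.3,0]
    - [0,0,0,0]

```text
time_s: 10.3
tool_pos: [0.5616, 0.1916, 0.2273]
tool_rot: [-137.6, 88.9, 130.6]
force: [-0.8, -0.5, -1.7]
grip_width: 0.0436
```

```bash
python3 snap.py c5
```

```text
t 10.3 tcp [0.5616 0.1916 0.2273] grasp [0.5596 0.1939 0.0639] yaw -1.72 F [-0.8 -0.5 -1.7] w 0.0436
crop origins [array([300, 127]), array([226,  98])] scale .25
```

View pics/c5.png

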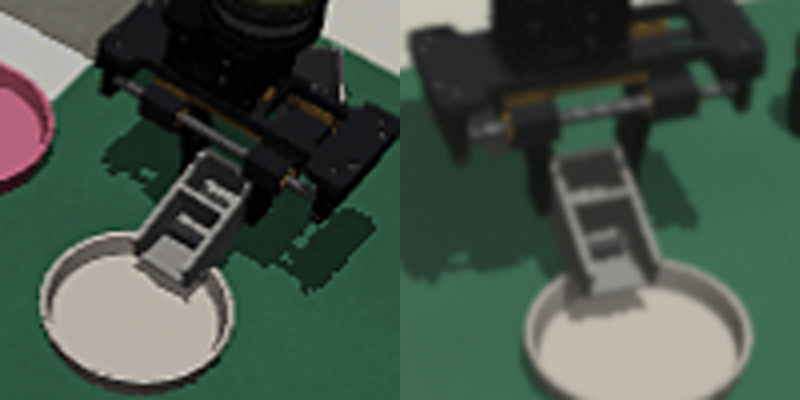

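Request:
carry_out:
  moves:
    - [0,0.2,0.1,0]
    - [0,0.2,0.2,0]
    - [0,0.2,0.2,0]
    - [0,0.2,0.2,0]
    - [0,0.2,0.2,0]
    - [0,0,0,0]

```text
time_s: 11.0
tool_pos: [0.5614, 0.2029, 0.2366]
tool_rot: [-136.5, 88.9, 131.9]
force: [0.6, -0.4, -1.5]
grip_width: 0.0439
```

```bash
cat > pin.py <<'E'
from h import *
tool()
for n in("scene","side"):
    im=viewer.read_camera(n); g=im.max(2); m=np.zeros(g.shape,np.uint8)
    P=[[.5567+.05*np.cos(a),.0965+.05*np.sin(a),.005] for a in np.linspace(0,6.28,40)]
    cv2.fillPoly(m,[proj(n,P).astype(np.int32)],1); k=((g<95)&(m>0)).astype(np.uint8)
    l,lab,st,ce=cv2.connectedComponentsWithStats(k)
    print(n,[(st[i,4],ce[i].round().tolist(),onplane(n,ce[i],.011).round(3)[:2]) for i in range(1,l) if st[i,4]>8])
E
python3 pin.py
```

```text
t 11.0 tcp [0.5614 0.2029 0.2366] grasp [0.5593 0.2053 0.0731] yaw -1.68 F [ 0.6 -0.4 -1.5] w 0.0439
scene []
side []
```

Request:
carry_out:
  moves:
    - [0,0,0.2,0]
    - [0,0,0.2,0]
    - [0,0,0.2,0]
    - [0,0,0,0]

```text
time_s: 11.5
tool_pos: [0.5613, 0.2021, 0.2427]
tool_rot: [-133.6, 88.9, 134.6]
force: [0.1, 0.3, -1.6]
grip_width: 0.0439
```

```bash
python3 pin.py; python3 snap.py c6
```

```text
t 11.5 tcp [0.5613 0.2021 0.2427] grasp [0.5591 0.2043 0.0792] yaw -1.74 F [ 0.1  0.3 -1.6] w 0.0439
scene [(np.int32(44), [336.0, 200.0], array([0.552, 0.114]))]
side [(np.int32(40), [280.0, 180.0], array([0.55 , 0.113]))]
t 11.6 tcp [0.5612 0.2021 0.2425] grasp [0.559  0.2043 0.079 ] yaw -1.73 F [-0.1  0.7 -1.6] w 0.0438
crop origins [array([303, 121]), array([224,  90])] scale .25
```

View pics/c6.png

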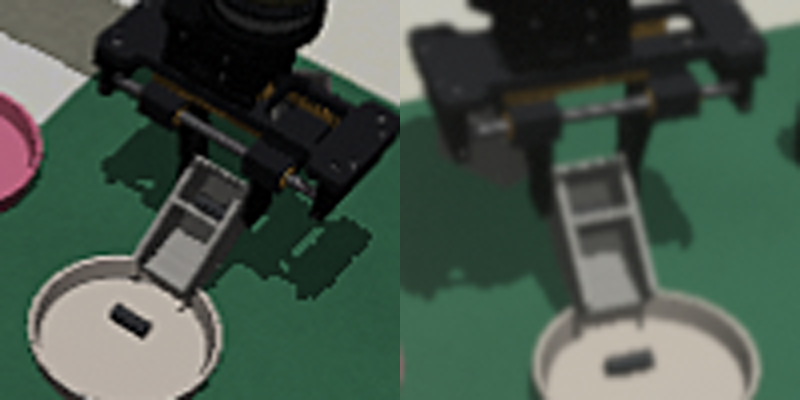

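Both views put the pin in the dish at about (0.551, 0.114). The rear pin is still in its pocket. Now I hold the angle, then firm the grip, lift and back off.

Request:
carry_out:
  moves:
    - [0,0,0,0]
    - [0,0,0,0]
    - [0,0,0,0]
    - [0,0,0,0]
    - [0,0,0,0]
    - [0,0,0,0]
    - [0,0,0,0]
    - [0,0,0,0]
    - [0,0,0,0]
    - [0,0,0,0]
    - [0,0,0,0]
    - [0,0,0,0]

```text
time_s: 12.9
tool_pos: [0.5612, 0.2021, 0.2424]
tool_rot: [-132.4, 88.9, 135.8]
force: [0.4, 0.5, -1.6]
grip_width: 0.0438
```

Request:
carry_out:
  moves:
    - [0,0,0,0]
    - [0,0,0,0]
    - [0,0,0.5,0]
    - [0,0,0.8,0]
    - [0,0,0.8,0]
    - [0,0.5,0,0]
    - [0,1,0,0]
    - [0,1.2,0,0]
    - [0,1,0,0]
    - [0,0.5,0,0]
    - [0,0,0,0]
    - [0,0,0,0]
  force: 30

```text
time_s: 14.1
tool_pos: [0.5603, 0.2501, 0.2648]
tool_rot: [-132.0, 88.8, 136.4]
force: [1.0, -0.5, -2.0]
grip_width: 0.0438
```

```bash
python3 pin.py
```

```text
t 14.1 tcp [0.5603 0.2501 0.2648] grasp [0.5579 0.2524 0.1013] yaw -1.56 F [ 1.  -0.5 -2. ] w 0.0438
scene [(np.int32(45), [335.0, 201.0], array([0.552, 0.108]))]
side [(np.int32(43), [281.0, 181.0], array([0.551, 0.11 ]))]
```

Request:
carry_out:
  moves:
    - [0,0.5,-0.5,0]
    - [0,0,-1,0]
    - [0,0,-1.2,0]
    - [0,0,-1,0]
    - [0,0,-0.8,0]
    - [0,0,-0.4,0]
    - [0,0,0,0]

```text
time_s: 14.9
tool_pos: [0.5611, 0.2568, 0.2136]
tool_rot: [-147.1, 88.7, 121.3]
force: [-0.7, -0.9, 1.3]
grip_width: 0.0441
```

Request:
carry_out:
  moves:
    - [0,0,-0.3,0]
    - [0,0,-0.3,0]
    - [0,0,-0.3,0]
    - [0,0,-0.3,0]
    - [0,0,0,0]
  force: 4

```text
time_s: 15.4
tool_pos: [0.5616, 0.2592, 0.2019]
tool_rot: [-158.1, 88.5, 110.3]
force: [0.0, 0.8, -0.3]
grip_width: 0.0441
```

```bash
python3 snap.py c7
```

```text
t 15.4 tcp [0.5616 0.2592 0.2019] grasp [0.5601 0.2633 0.0385] yaw -1.56 F [ 0.   0.8 -0.3] w 0.0441
crop origins [array([313, 118]), array([216,  89])] scale .25
```

View pics/c7.png

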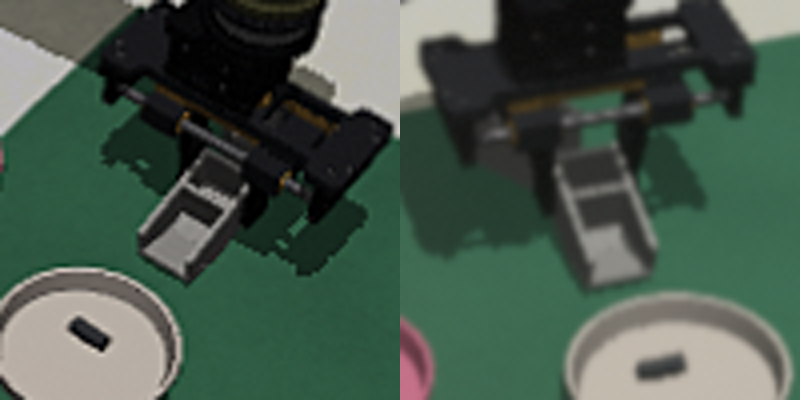

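The cup is pivoting back upright as it's pressed down, and the gap to the dish is clear. I keep lowering.

Request:
carry_out:
  moves:
    - [0,0,-0.3,0]
    - [0,0,-0.3,0]
    - [0,0,-0.3,0]
    - [0,0,-0.2,0]
    - [0,0,0,0]

```text
time_s: 16.0
tool_pos: [0.5618, 0.2582, 0.1901]
tool_rot: [-157.2, 88.5, 111.2]
force: [-0.3, 1.8, 2.0]
grip_width: 0.0442
```

```bash
python3 snap.py c8
```

```text
t 16.0 tcp [0.5618 0.2582 0.1901] grasp [0.5603 0.2621 0.0266] yaw -1.62 F [-0.3  1.8  2. ] w 0.0442
crop origins [array([312, 122]), array([217,  93])] scale .25
```

View pics/c8.png

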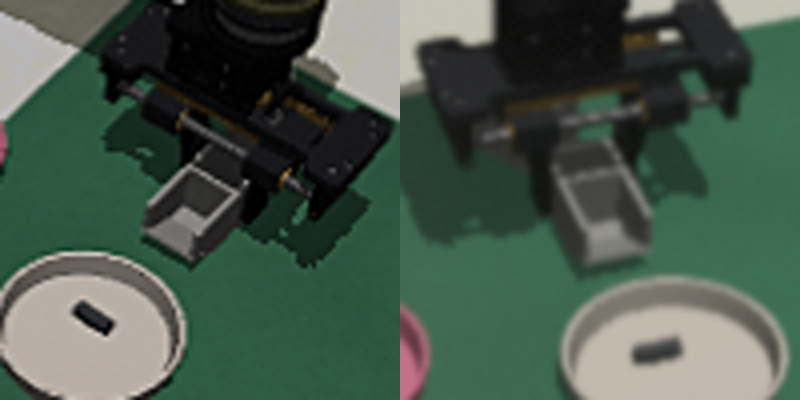

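Request:
carry_out:
  moves:
    - [0,0,0,0]
    - [0,0,0,0]
    - [0,0,0,0]
    - [0,0,0,0]
    - [0,0,0,0]
  hand: 6.5

```text
time_s: 16.6
tool_pos: [0.5616, 0.2555, 0.1889]
tool_rot: [-148.1, 88.7, 120.1]
force: [-0.6, 0.9, 0.6]
grip_width: 0.0638
```

Request:
carry_out:
  moves:
    - [0,0,1,0]
    - [0,0,2,0]
    - [0,0,3,0]
    - [0,0,3,0]
    - [0,0,4,0]
    - [0,4,4,0]
    - [0,4,0,0]
    - [0,4,0,0]
    - [0,4,0,0]
    - [0,0,0,0]
    - [0,0,0,0]

```text
time_s: 17.7
tool_pos: [0.5603, 0.4119, 0.371]
tool_rot: [-165.6, 88.6, 102.3]
force: [0.5, -1.2, -0.1]
grip_width: 0.0651
```

```bash
python3 pin.py; python3 - <<'E'
from h import *
a=viewer.read_camera("scene")[:,:,::-1];b=viewer.read_camera("side")[:,:,::-1]
cv2.imwrite("pics/f.png",np.hstack([cv2.resize(a[130:230,290:390],(400,400),interpolation=2),cv2.resize(b[110:210,220:320],(400,400),interpolation=2)]))
E
```

```text
t 17.7 tcp [0.5603 0.4119 0.371 ] grasp [0.5595 0.4158 0.2075] yaw -2.11 F [ 0.5 -1.2 -0.1] w 0.0651
scene [(np.int32(45), [335.0, 201.0], array([0.552, 0.108]))]
side [(np.int32(46), [281.0, 181.0], array([0.551, 0.11 ]))]
```

View pics/f.png

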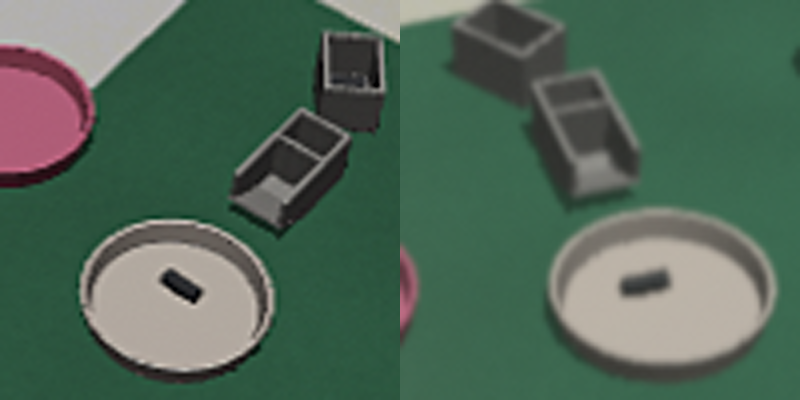

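The final picture shows the cup upright near scene (363,165), clear of the dish and separate from the box. The pin is in the dish. One numeric check of the cup's tilt and the dish's shift comes next, then hand-in.

```bash
python3 - <<'E'
from h import *
S=[(365.5,157.5),(377.5,165.7),(348,176.2),(361.2,183.2)];D=[(253.7,131.2),(269.5,127.5),(263.7,154.5),(279.5,148.7)]
for s,d in zip(S,D):
    c1,d1=ray("scene",s);c2,d2=ray("side",d);t=np.linalg.lstsq(np.c_[d1,-d2],c2-c1,rcond=None)[0]
    print(((c1+d1*t[0]+c2+d2*t[1])/2).round(4),np.linalg.norm(c1+d1*t[0]-c2-d2*t[1]).round(4))
for n,c in(("scene",(334,204)),("side",(286,183))):
    im=viewer.read_camera(n)[:,:,::-1].copy();hsv=cv2.cvtColor(im,cv2.COLOR_BGR2HSV); m=((hsv[...,2]>130)&(hsv[...,1]<90)).astype(np.uint8)
    k=np.zeros_like(m);cv2.circle(k,c,34,1,-1);m&=k
    l,lab,st,ce=cv2.connectedComponentsWithStats(m);i=1+np.argmax(st[1:,4])
    cn=max(cv2.findContours((lab==i).astype(np.uint8),0,2)[0],key=cv2.contourArea)
    P=np.array([onplane(n,p,.022) for p in cv2.convexHull(cn)[:,0]]);print(n,cv2.minEnclosingCircle(P[:,:2].astype(np.float32)))
tool()
E
```

```text
[0.5405 0.2752 0.0381] 0.0009
[0.5827 0.2723 0.0386] 0.0058
[0.5374 0.1911 0.0293] 0.0007
[0.5797 0.1931 0.0319] 0.0049
scene ((0.5572842359542847, 0.0939532220363617), 0.06462237238883972)
side ((0.5566398501396179, 0.0965968444943428), 0.06521318107843399)
t 18.0 tcp [0.5608 0.4101 0.3705] grasp [0.5598 0.4141 0.2071] yaw -2.28 F [ 0.3 -0.2  0.3] w 0.065
```

```bash
python3 - <<'E'
from h import *
for uv in[(370,159.5),(385,162.5)]: print("box base",onplane("scene",uv,0).round(3))
for n,q in(("scene",[(365.5,157.5),(377.5,165.7),(348,176.2),(361.2,183.2)]),("side",[(253.7,131.2),(269.5,127.5),(263.7,154.5),(279.5,148.7)])):
    print(n,[onplane(n,p,.042).round(4)[:2].tolist() for p in q])
    # refine corners at subpixel on fresh picture
    g=cv2.cvtColor(viewer.read_camera(n),cv2.COLOR_RGB2GRAY)
    c=np.array(q,np.float32).reshape(-1,1,2).copy();cv2.cornerSubPix(g,c,(3,3),(-1,-1),(3,30,.01));print(c[:,0].round(1).tolist(),[onplane(n,p,.042).round(4)[:2].tolist() for p in c[:,0]])
E
```

```text
box base [0.54  0.311 0.   ]
box base [0.581 0.329 0.   ]
scene [[0.5422, 0.2711], [0.5854, 0.2655], [0.5426, 0.1804], [0.5846, 0.1818]]
[[366.1000061035156, 156.89999389648438], [376.79998779296875, 163.5], [348.0, 176.1999969482422], [360.6000061035156, 180.89999389648438]] [[0.5423, 0.274], [0.5794, 0.2714], [0.5426, 0.1804], [0.5787, 0.1879]]
side [[0.5389, 0.271], [0.5812, 0.2724], [0.5324, 0.1771], [0.5751, 0.185]]
[[252.0, 130.1999969482422], [267.5, 127.9000015258789], [263.70001220703125, 154.5], [278.20001220703125, 147.1999969482422]] [[0.5362, 0.2761], [0.5757, 0.2725], [0.5324, 0.1771], [0.5742, 0.1915]]
```

```bash
python3 -c "
from h import *
tool(); print(env.sign_off())"
```

```text
t 18.1 tcp [0.5607 0.4105 0.3705] grasp [0.5596 0.4145 0.207 ] yaw -2.25 F [-0.2  0.1 -1.3] w 0.0649
the job is handed in; nothing more can be done
None
```

The job is handed in: the front pin is in the round white dish and the cup is back on the bench, released. It took about 18 s of the 67 s allowed, and no verdict was reported.

**How it was done:** The moves can't tilt the tool, so I gripped the steel cup near its rear and carried it to the dish at about 8° of tilt. There I rested its underside on the rim at 4 N and raised the gripper until the cup had pivoted to an estimated 30°. The pin rolled out, and I held that angle for about 1.4 s. Then I backed off, pressed the cup upright on the bench behind the dish and let go.

**Last checks:**
- **Front pin:** both cameras put it in the dish at about (0.551, 0.109), roughly 14 mm from the dish's centre.
- **Dish:** it moved less than 1 mm by measurement.
- **Cup position:** its origin is about 140 mm from the dish's centre, with roughly 35 mm to the steel box.
- **Cup upright (disagrees):** a rough two-view measurement of the rim corners had the front 6–9 mm lower than the rear, about 5°. I put this down to badly picked front corners: the rim came out longer than its real length, the picture shows the cup standing flat, and nothing touches it. I didn't measure it a second way.
- **Rear pin (not confirmed at the end):** I saw it in its pocket just after the pour, but the pocket was too dark in the final picture to see it.

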